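# Run a fingertip along the knock-out buttons of a cone mould

### The job

Make the incense-cone mould ready for its next filling: starting at the end with the round post, run your fingertips along the curved row of five raised knock-out buttons towards the square block, lightly pressing each in turn fully home, in one pass without taking the hand away from the row before the last is home. Only touch the buttons, do not grip or pull them, and press gently so that the sprung plate never goes down to its stop. Leave the cones and the tamper standing where they are, and finish with the hand clear.

Things in the scene. Friction and masses are not known exactly. Their poses are not given: they have to be found in the camera images.
- mould: The cone mould's grey base slab, 120 x 320 x 20 mm (x, y, z), fixed to the bench, with a 300 mm long wooden catch ledge (also 20 mm high) along its +x side. Origin: centre of the slab's underside on the bench; x across the row towards the ledge, y along it, z up. It lies at a different place and turned about z in each run.
- plate_mid (a point): Centre of the top face of the bare aluminium plate, 110 x 220 x 12 mm, that floats on springs over the base; its top face is 45 mm above the bench when not pressed. Axes as the mould's.
- plate (a joint): How far the sprung plate is pushed down, m: 0 at rest, 0.008 at its hard stop. It starts to yield at about 3 N and then gives about 2 N per mm.
- round_post: Fixed round steel post, 26 mm diameter, 40 mm high, standing on the base (z 20 to 60 mm) past one end of the plate, 137 mm from the mould's centre along y. It marks the end where the row begins; which end that is differs from run to run. Origin: centre of its foot.
- square_block: Fixed square-edged steel block, 34 x 26 x 40 mm high, standing on the base past the other end of the plate, 137 mm from the centre. Origin: centre of its foot.
- button0_top (a point): Centre of the flat top of knock-out button 0 (at x -16, y -84 mm from plate_mid; moves with the button). Each button is a shallow brass cone: 8 mm wide flat top, flank falling at 27 degrees to 38 mm diameter at the plate. It stands 6 to 7.5 mm above the plate at the start and 1.5 mm above it when fully home. The five make a gentle arc, numbered along +y, about 44 to 48 mm apart.
- button0 (a joint): How far this button is pushed down into the plate, m: 0 to 0.0015 at the start, 0.006 fully home (hard stop in the plate). It slides against about 2 N of friction and stays where it is left; negative means pulled up.
- button1_top (a point): Centre of the flat top of knock-out button 1 (at x 8, y -43 mm from plate_mid; moves with the button). Each button is a shallow brass cone: 8 mm wide flat top, flank falling at 27 degrees to 38 mm diameter at the plate. It stands 6 to 7.5 mm above the plate at the start and 1.5 mm above it when fully home. The five make a gentle arc, numbered along +y, about 44 to 48 mm apart.
- button1 (a joint): How far this button is pushed down into the plate, m: 0 to 0.0015 at the start, 0.006 fully home (hard stop in the plate). It slides against about 2 N of friction and stays where it is left; negative means pulled up.
- button2_top (a point): Centre of the flat top of knock-out button 2 (at x 16, y 0 mm from plate_mid; moves with the button). Each button is a shallow brass cone: 8 mm wide flat top, flank falling at 27 degrees to 38 mm diameter at the plate. It stands 6 to 7.5 mm above the plate at the start and 1.5 mm above it when fully home. The five make a gentle arc, numbered along +y, about 44 to 48 mm apart.
- button2 (a joint): How far this button is pushed down into the plate, m: 0 to 0.0015 at the start, 0.006 fully home (hard stop in the plate). It slides against about 2 N of friction and stays where it is left; negative means pulled up.
- button3_top (a point): Centre of the flat top of knock-out button 3 (at x 8, y 43 mm from plate_mid; moves with the button). Each button is a shallow brass cone: 8 mm wide flat top, flank falling at 27 degrees to 38 mm diameter at the plate. It stands 6 to 7.5 mm above the plate at the start and 1.5 mm above it when fully home. The five make a gentle arc, numbered along +y, about 44 to 48 mm apart.
- button3 (a joint): How far this button is pushed down into the plate, m: 0 to 0.0015 at the start, 0.006 fully home (hard stop in the plate). It slides against about 2 N of friction and stays where it is left; negative means pulled up.
- button4_top (a point): Centre of the flat top of knock-out button 4 (at x -16, y 84 mm from plate_mid; moves with the button). Each button is a shallow brass cone: 8 mm wide flat top, flank falling at 27 degrees to 38 mm diameter at the plate. It stands 6 to 7.5 mm above the plate at the start and 1.5 mm above it when fully home. The five make a gentle arc, numbered along +y, about 44 to 48 mm apart.
- button4 (a joint): How far this button is pushed down into the plate, m: 0 to 0.0015 at the start, 0.006 fully home (hard stop in the plate). It slides against about 2 N of friction and stays where it is left; negative means pulled up.
- cone0: Loose, light, fresh incense cone, 62 mm high, 32 mm across its foot, standing on the catch ledge about 110 mm from the row's line (order differs). Origin: centre of its underside. Not to be disturbed.
- cone1: Loose, light, fresh incense cone, 55 mm high, 32 mm across its foot, standing on the catch ledge about 110 mm from the row's line (order differs). Origin: centre of its underside. Not to be disturbed.
- cone2: Loose, light, fresh incense cone, 48 mm high, 32 mm across its foot, standing on the catch ledge about 110 mm from the row's line (order differs). Origin: centre of its underside. Not to be disturbed.
- tamper: Loose turned wooden tamper, 56 mm high, 34 mm across, standing on the catch ledge among the cones. Origin: centre of its underside. Not to be disturbed.

How it is judged:
On the way, in this order (a step that is already met when the one before it is completed fails the run):
1. the first button, counted from the round post, is pressed home (((horizontal distance between round_post and button0_top below 0.1 m and value of joint button0 above 0.0045 m) or (horizontal distance between round_post and button4_top below 0.1 m and value of joint button4 above 0.0045 m))).
2. the second button, counted from the round post, is pressed home (((horizontal distance between round_post and button0_top below 0.1 m and value of joint button1 above 0.0045 m) or (horizontal distance between round_post and button4_top below 0.1 m and value of joint button3 above 0.0045 m))).
3. the third button, counted from the round post, is pressed home (((horizontal distance between round_post and button0_top below 0.1 m and value of joint button2 above 0.0045 m) or (horizontal distance between round_post and button4_top below 0.1 m and value of joint button2 above 0.0045 m))).
4. the fourth button, counted from the round post, is pressed home (((horizontal distance between round_post and button0_top below 0.1 m and value of joint button3 above 0.0045 m) or (horizontal distance between round_post and button4_top below 0.1 m and value of joint button1 above 0.0045 m))).
5. the fifth button, counted from the round post, is pressed home (((horizontal distance between round_post and button0_top below 0.1 m and value of joint button4 above 0.0045 m) or (horizontal distance between round_post and button4_top below 0.1 m and value of joint button0 above 0.0045 m))).
At the end, for the whole second after the job is handed in: All five buttons are home (each within 1.5 mm of its stop), pressed one after another from the round post to the square block; the plate has sprung back to within 1.5 mm of its rest; cones and tamper are upright and at rest within 12 mm of where they stood (value of joint each of button0, button1, button2, button3, button4 above 0.0045 m and value of joint plate below 0.0015 m and angle between each of cone0, cone1, cone2, tamper's own z axis and vertical below 0.15 rad and distance of each of cone0, cone1, cone2, tamper from where it was at the start of the episode below 0.012 m and linear speed of each of cone0, cone1, cone2, tamper below 0.02 m/s); the robot touches nothing.
It fails at once if a cone or the tamper is moved more than 12 mm or lifted (distance of any of cone0, cone1, cone2, tamper from where it was at the start of the episode above 0.012 m).
It fails at once if a button is pulled up by more than 2.5 mm (value of joint any of button0, button1, button2, button3, button4 below -0.0025 m).
It fails at once if the sprung plate is pushed down to its stop (beyond 7.5 mm), or the fingers press the mould with over 30 N (value of joint plate above 0.0075 m or contact force between the fingers and mould above 30 N).
It fails at once if the hand leaves the row (fingertips some 45 mm above the plate) after the first button is home and before the last is ((horizontal distance between round_post and button0_top below 0.1 m and value of joint button0 above 0.0045 m and not (value of joint button4 above 0.0045 m) and z of the grasp point in the frame of plate_mid above 0.065 m) or (horizontal distance between round_post and button4_top below 0.1 m and value of joint button4 above 0.0045 m and not (value of joint button0 above 0.0045 m) and z of the grasp point in the frame of plate_mid above 0.065 m)).
It also fails if it takes over 45 s, if anything falls off the work surface, if the arm or the gripper's body presses on something with over 40 N, if the wrist force passes 120 N, or if a joint passes its speed limit or range.

### The arm

A 6-joint arm with a two-finger parallel gripper is mounted at the origin on the work surface. World frame = base frame: x ahead of the robot, y to its left, z up, the work surface at z = 0. Lengths are in m, angles in rad, forces in N, time in s.
With the tool pointing down it reaches from about 0.25 to 0.8 m from the base axis. Payload 8.5 kg.
Tool frame: the origin (TCP) lies on the mounting face of the last link; the fingertips stand 173 mm ahead of it and the grasp point (between the pads) lies 155 mm ahead of it; y points along the fingers, x is the direction in which the jaws open and shut, and the axes are right-handed (so a half turn about y gives the same grasp; the last joint's range is limited). The gripper opens to 85 mm and grips with 20 to 120 N. Pads are 22 mm wide; open, the fingers measure 114 mm over their backs; the gripper's body (76 mm by 85 mm) begins 54 mm behind the grasp point. The pads swing forward as they close: fully open they stand 13 mm farther back than shut.
Start: joints at [-1.228, 0.238, -0.013, 1.319, 0, 1.571], TCP at [0.176, -0.494, 0.405] pointing down, gripper open.
Joint ranges: [-2.66, 2.66], [-1.03, 1.9], [-1.14, 1.46], [-1.82, 2.27], [-1.45, 1.34], [-3.14, 3.14]. Speed limits (rad/s): [2.22, 2.22, 2.79, 3.14, 3.14, 3.14].

### API

Orientations are given as a rotation vector (axis times angle).
In Python, from plant import env gives the robot as it stands.
- The arm moves only by the tool play_rows, never from a script. Its argument "motion" is a list of rows, each a list of 4 numbers: the shift along the tool's x, y, z in mm, then the turn about the tool's y in degrees. In form: [[dx, dy, dz, turn], ...]. A call has exactly 10 rows; each row shifts and turns the commanded pose from where the row before left it, along the tool's axes as they then stand; what a row does not reach is not made up. A row lasts 1/10 s, in which the tool goes at most 50 mm and 8.59 degrees, less where a joint would pass 70% of its speed; a pose out of reach is approached as far as the arm can. A call is refused whole if a number of a shift passes 50 or a number of a turn 8.59, either way. A call with a gripper value outside its range is refused whole. "hand" is the opening, from 0 (shut) to 1 (fully open), set as the call begins (left out, the last holds). The fingers move at their own pace and stop on an object; "force" is the grip in N (left out, the last holds). Time passes only in rows, so rows that do not move let the fingers close, or fill a call up. It gives the time, the measured TCP pose, the force and the opening at its end, in the units of the state.
- env.get_obs(): the state, without advancing time (a new reading comes with each control period).
- env.snapshot(name): name is "side" or "top" or "wrist"; returns (picture, depth): 384x512x3 uint8, red, green, blue; 384x512 float32, m along the optical axis (not along the pixel's ray), 0 where there is no reading.
- env.camera_info(name): a dict with "fx", "fy", "cx", "cy" (pixels), "dist_coeffs" ([k1, k2, p1, p2, k3] as OpenCV has them; the pictures are not rectified), "eye" and "rotation" of the camera in the world. Camera axes: x right, y down, z forward; pixel columns grow to the right and rows downward; lengths in m; the calibration is good to about 2 mm. A picture is of the moment at which its call begins: read the wrist's pose just before it. camera_info takes no time and is no camera call; for the wrist camera it gives the pose at the moment of the call.
- env.close_job(): hands the job in, once; it reports no verdict.
The state is a dict: "time_s": time; "joints": joint angles; "qvel": joint speeds; "effort": joint torques, N m; "tool_pos": TCP position; "ee_rot": TCP orientation; "force": force on the tool from outside, world axes, zero at the start; "ft_torque": the same for the moment, N m; "finger_gap": opening from 0.0 (shut) to 1.0 (fully open).
Only numpy, scipy, OpenCV 4.12 (cv2) and the standard library are available. Lean on these libraries where they do the work, as an engineer would, in place of code of your own. Each camera call takes 0.05 s, during which the arm holds its last target.

## Working session

There is one attempt and no reset: what is moved stays moved. The work goes in short steps, Python scripts to look and compute and a tool call to move; the robot and the scene stay as the last step left them, time stands still between calls to the robot, and variables do not carry over. Pictures are saved under pics/ and viewed, and the job is handed in when it is done.

Besides the shell and the picture viewer there is one more tool, called after "Request:" by a JSON object that holds its "name" and its "arguments". play_rows: Moves the arm, as the interface text tells. Its arguments: {"type":"object","properties":{"motion":{"type":"array"},"hand":{"type":"number"},"force":{"type":"number"}},"required":["motion"]}

```bash
ls; mkdir -p pics; python3 - <<'E'
from plant import env
import cv2,numpy as np
o=env.get_obs(); print(o)
for n in ("top","side"):
    p,d=env.snapshot(n); cv2.imwrite(f"pics/{n}0.png",p[:,:,::-1]); np.save(f"pics/{n}0.npy",d)
    print(n,env.camera_info(n))
E
```

```text
pics
{'time_s': 0.0, 'joints': array([-1.22800657e+00,  2.38805710e-01, -1.42537224e-02,  1.31918508e+00,
       -7.88605657e-06,  1.57079354e+00]), 'qvel': array([-0.00028538, -0.00236369, -0.00146892, -0.00078058, -0.00132728,
        0.0007781 ]), 'effort': array([ 1.63847151e-03, -5.38780117e+01,  3.46441483e+01,  1.81332888e-02,
       -5.48124797e-05, -1.09042141e-06]), 'tool_pos': array([ 0.17640705, -0.49430831,  0.40406456]), 'ee_rot': array([-1.35124351,  0.95394656, -0.9519812 ]), 'force': array([-0.38573496,  0.72289312, -0.03102851]), 'ft_torque': array([-0.00530306,  0.02541714, -0.04830236]), 'finger_gap': 1.0052580606541848}
top {'fx': 371.99114857980396, 'fy': 371.99114857980396, 'cx': 253.70318223193027, 'cy': 193.51200089562957, 'dist_coeffs': array([0.02002888, 0.        , 0.        , 0.        , 0.        ]), 'eye': array([0.50305005, 0.02273426, 0.84421147]), 'rotation': array([-2.10476424,  2.15623859, -0.13747502])}
side {'fx': 436.4235902343589, 'fy': 436.4235902343589, 'cx': 251.9676539142594, 'cy': 188.00018902892154, 'dist_coeffs': array([0.01827048, 0.        , 0.        , 0.        , 0.        ]), 'eye': array([0.537022  , 0.52902852, 0.66635922]), 'rotation': array([-0.24893223,  2.88648191, -1.0424121 ])}
```

View pics/top0.png

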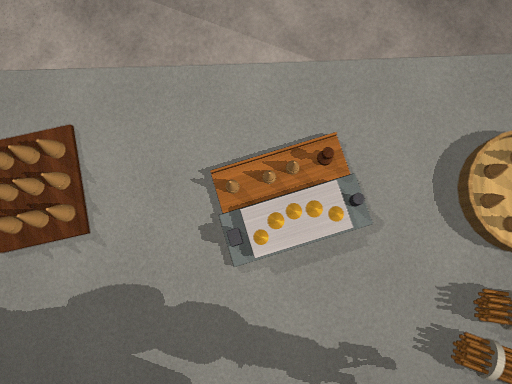

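View pics/side0.png

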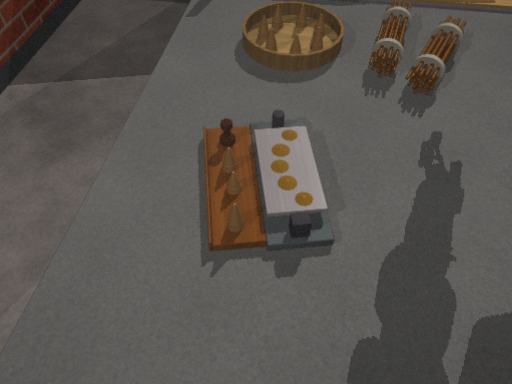

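```bash
python3 - <<'E'
from scipy.spatial.transform import Rotation as R
from plant import env
print(R.from_rotvec(env.get_obs()['ee_rot']).as_matrix().round(3))
E
```

```text
[[ 0.336 -0.     0.942]
 [-0.942  0.001  0.336]
 [-0.001 -1.    -0.   ]]
```

```bash
cat > h.py <<'E'
import numpy as np,cv2
from scipy.spatial.transform import Rotation as R
def w2p(ci,P):
    Rm=R.from_rotvec(ci['rotation']).as_matrix()
    Pc=(np.atleast_2d(P)-ci['eye'])@Rm
    K=np.array([[ci['fx'],0,ci['cx']],[0,ci['fy'],ci['cy']],[0,0,1]])
    return cv2.projectPoints(Pc.reshape(-1,1,3),np.zeros(3),np.zeros(3),K,ci['dist_coeffs'])[0].reshape(-1,2)
def ray(ci,uv,z):
    K=np.array([[ci['fx'],0,ci['cx']],[0,ci['fy'],ci['cy']],[0,0,1]])
    n=cv2.undistortPoints(np.array(uv,float).reshape(-1,1,2),K,ci['dist_coeffs']).reshape(-1,2)
    d=np.c_[n,np.ones(len(n))]@R.from_rotvec(ci['rotation']).as_matrix().T
    s=(np.asarray(z)-ci['eye'][2])/d[:,2]
    return ci['eye']+d*s[:,None]
E
python3 - <<'E'
import cv2
a=cv2.imread('pics/top0.png')[125:275,200:380]; cv2.imwrite('pics/topc.png',cv2.resize(a,None,fx=4.4,fy=4,interpolation=cv2.INTER_CUBIC) if 0 else cv2.resize(a,None,fx=4,fy=4,interpolation=cv2.INTER_CUBIC))
a=cv2.imread('pics/side0.png')[100:250,190:340]; cv2.imwrite('pics/sidec.png',cv2.resize(a,None,fx=4,fy=4,interpolation=cv2.INTER_CUBIC))
E
```

```text
(no output)
```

View pics/topc.png

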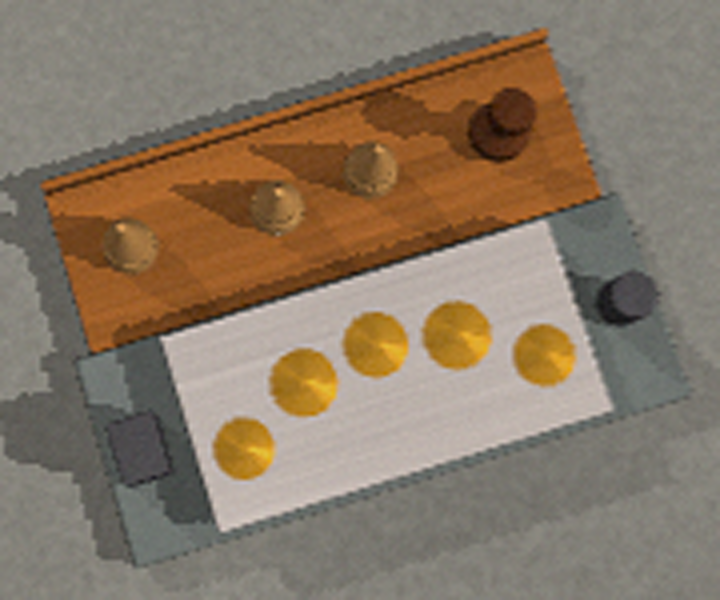

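View pics/sidec.png

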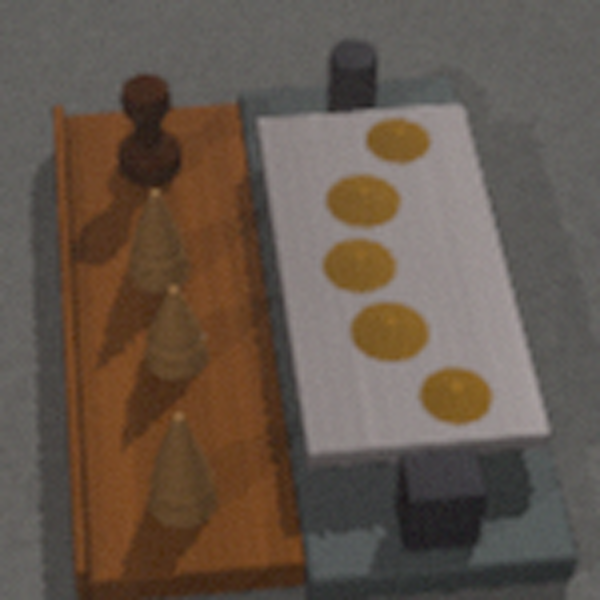

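```bash
cat >> h.py <<'E'
def rigid(A,B):
    a=A-A.mean(0);b=B-B.mean(0)
    th=np.arctan2((a[:,0]*b[:,1]-a[:,1]*b[:,0]).sum(),(a*b).sum())
    M=np.array([[np.cos(th),-np.sin(th)],[np.sin(th),np.cos(th)]])
    t=B.mean(0)-M@A.mean(0)
    return th,t,M,B-(A@M.T+t)
E
python3 - <<'E'
from h import *
from plant import env
for n,off,cor,btn in (("top",(200,125),[(162,337),(548,222),(612,408),(220,531)],[(544,355),(457,335),(376,345),(304,382),(243,448)]),
  ("side",(190,100),[(309,451),(257,119),(463,104),(549,432)],[(398,140),(363,201),(359,266),(390,332),(456,396)])):
    ci=env.camera_info(n)
    f=lambda p:(np.array(p,float)+.5)/4-.5+np.array(off)
    C=ray(ci,f(cor),np.full(4,.045)); B=ray(ci,f(btn),np.full(5,.047))
    # order top: (+x,+y),(+x,-y),(-x,-y),(-x,+y)
    m=np.array([[55,110],[55,-110],[-55,-110],[-55,110]])/1e3
    mb=np.array([[-16,-84],[8,-43],[16,0],[8,43],[-16,84]])/1e3
    th,t,M,r=rigid(m,C[:,:2]); print(n,np.degrees(th),t.round(4),(r*1e3).round(1).tolist())
    th,t,M,r=rigid(mb,B[:,:2]); print(n,np.degrees(th),t.round(4),(r*1e3).round(1).tolist()); 
    print((mb@M.T+t).round(4).tolist())
    d=np.load(f'pics/{n}0.npy'); 
    Rm=R.from_rotvec(ci['rotation']).as_matrix()
    for q in f(cor).mean(0)[None]+np.array([[0,12]]) if n=='top' else []:
        u,v=np.round(q).astype(int); print(d[v,u],ci['eye'][2]-d[v,u])
E
```

```text
top 15.601178318938999 [ 0.5711 -0.0488] [[-0.8, -1.0], [-2.4, 0.0], [2.1, 1.5], [1.2, -0.5]]
top 15.715421708739434 [ 0.5712 -0.0483] [[0.2, 0.1], [0.1, -0.1], [-0.3, -0.2], [0.1, -0.2], [-0.0, 0.4]]
[[0.5785, -0.1335], [0.5905, -0.0876], [0.5866, -0.044], [0.5672, -0.0048], [0.533, 0.0282]]
0.79323596 0.05097550931094785
side 15.717325303132064 [ 0.5704 -0.0469] [[-0.6, -2.3], [-1.1, 1.6], [0.3, 1.9], [1.5, -1.1]]
side 15.856625474158562 [ 0.5702 -0.0452] [[-0.0, -0.5], [-0.0, 0.1], [0.2, 0.3], [-0.2, 0.1], [0.1, -0.1]]
[[0.5778, -0.1304], [0.5896, -0.0844], [0.5856, -0.0408], [0.5661, -0.0017], [0.5319, 0.0312]]
```

Request:
{"name": "play_rows", "arguments": {"motion": [[0, 0, 0, 4], [-20, 3, 40, 0], [-20, 3, 40, 0], [-20, 3, 40, 0], [-20, 3, 40, 0], [-20, 3, 40, 0], [-20, 3, 40, 0], [-20, 3, 40, 0], [-20, 3, 40, 0], [-20, 3, 40, 0]], "hand": 0, "force": 20}}

```text
time_s: 1.1
tool_pos: [0.4756, -0.2225, 0.3774]
ee_rot: [-1.326, 1.006, -1.005]
force: [0.7, -0.8, -0.7]
finger_gap: 0.001
```

```bash
cat >> h.py <<'E'
C0=np.array([.5708,-.0475]); TH=np.radians(15.75)
MB=np.array([[-16,-84],[8,-43],[16,0],[8,43],[-16,84]])/1e3
MM=np.array([[np.cos(TH),-np.sin(TH)],[np.sin(TH),np.cos(TH)]])
BW=MB@MM.T+C0
def rep(o,i):
    Rm=R.from_rotvec(o['ee_rot']).as_matrix()
    d=np.r_[BW[i],0]-np.r_[o['tool_pos'][:2],0]
    print('t',round(o['time_s'],2),'tcp',o['tool_pos'].round(4),'tipz',round(o['tool_pos'][2]-.173,4),'F',o['force'].round(2),'gap',round(o['finger_gap'],2))
    print('yawz',np.degrees(np.arctan2(Rm[1,2],Rm[0,2])).round(2),'down',Rm[:,1].round(4),'to button',i,'tool mm',(Rm.T@d*1e3).round(1))
E
python3 - <<'E'
from h import *
from plant import env
rep(env.get_obs(),0)
E
```

```text
t 1.1 tcp [ 0.4756 -0.2225  0.3774] tipz 0.2044 F [ 0.73 -0.77 -0.66] gap 0.0
yawz 15.64 down [-4.e-04  2.e-04 -1.e+00] to button 0 tool mm [-58.8  -0.  123. ]
```

Request:
{"name": "play_rows", "arguments": {"motion": [[-7, 14, 15, 0], [-7, 14, 15, 0], [-7, 14, 15, 0], [-7, 14, 15, 0], [-7, 14, 15, 0], [-7, 14, 15, 0], [-7, 14, 15, 0], [-7, 14, 15, 0], [-3, 7, 3, 0], [0, 0, 0, 0]]}}

```text
time_s: 2.1
tool_pos: [0.5771, -0.1333, 0.2572]
ee_rot: [-1.327, 1.007, -1.003]
force: [0.3, -1.0, 1.6]
finger_gap: -0.002
```

```bash
python3 - <<'E'
from h import *
from plant import env
rep(env.get_obs(),0)
for n in("side","wrist"):
    p,d=env.snapshot(n); ci=env.camera_info(n)
    np.save(f'pics/{n}1.npy',d); cv2.imwrite(f'pics/{n}1.png',p[:,:,::-1])
    a=p[60:260,150:380] if n=="side" else p
    cv2.imwrite(f'pics/{n}1c.png',cv2.resize(a[:,:,::-1].copy(),None,fx=3 if n=="side" else 1.5,fy=3 if n=="side" else 1.5,interpolation=cv2.INTER_CUBIC))
    print(n,ci['eye'],R.from_rotvec(ci['rotation']).as_matrix().round(3).tolist())
E
```

```text
t 2.1 tcp [ 0.5771 -0.1333  0.2572] tipz 0.0842 F [ 0.32 -0.95  1.56] gap -0.0
yawz 15.7 down [-2.3e-03  5.0e-04 -1.0e+00] to button 0 tool mm [-0.3 -0.   1.2]
side [0.537022   0.52902852 0.66635922] [[-0.985, -0.13, 0.113], [-0.173, 0.758, -0.629], [-0.004, -0.639, -0.769]]
wrist [ 0.64631998 -0.1150309   0.22664352] [[0.271, -0.923, -0.273], [-0.963, -0.259, -0.078], [0.001, 0.284, -0.959]]
```

View pics/side1c.png

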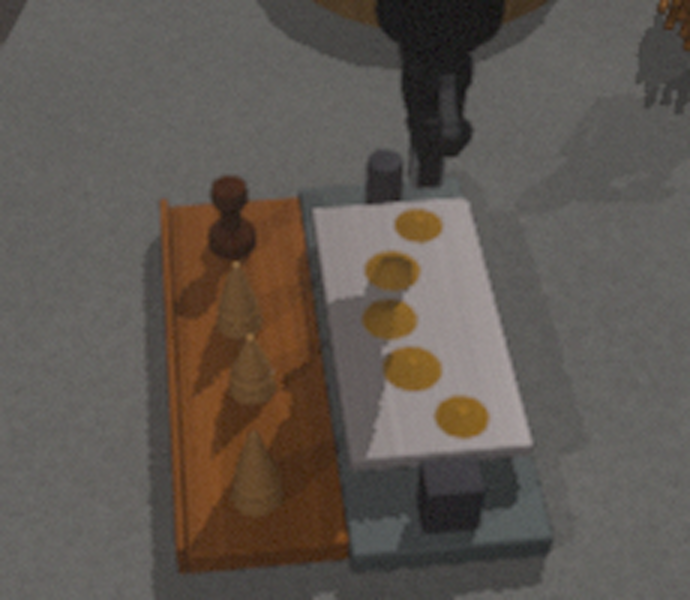

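View pics/wrist1c.png

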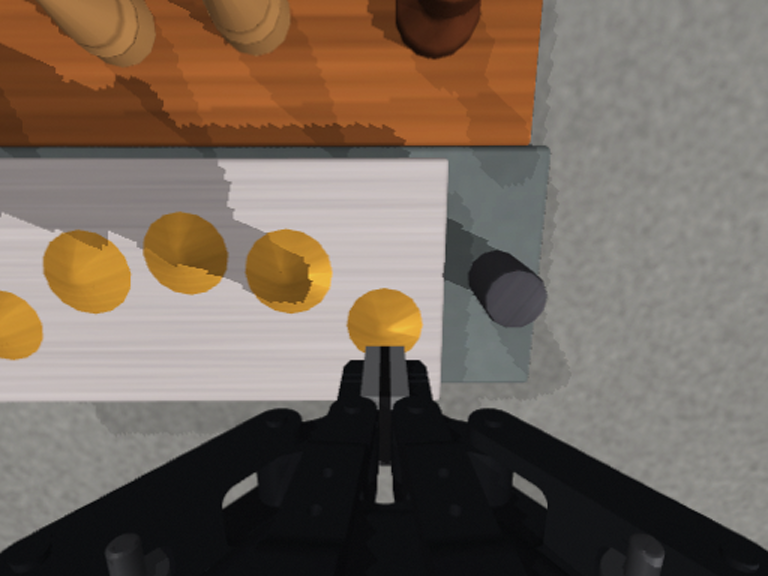

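```bash
python3 - <<'E'
from h import *
from plant import env
ci=env.camera_info("wrist"); d=np.load('pics/wrist1.npy')
Rm=R.from_rotvec(ci['rotation']).as_matrix()
K=np.array([[ci['fx'],0,ci['cx']],[0,ci['fy'],ci['cy']],[0,0,1]])
T=R.from_rotvec(env.get_obs()['ee_rot']).as_matrix();tp=env.get_obs()['tool_pos']
for name,(u,v) in dict(tipL=(247,234),tipR=(265,234),tipL2=(247,240),tipR2=(265,240),b0=(256,210),b0a=(256,222),plate=(220,240),plate2=(170,130),b1rim=(192,180)).items():
    n=cv2.undistortPoints(np.array([[[u,v]]],float),K,ci['dist_coeffs']).ravel()
    P=ci['eye']+Rm@(np.r_[n,1]*d[v,u])
    m=MM.T@(P[:2]-C0)
    print(name,P.round(4),'tool',(T.T@(P-tp)*1e3).round(1),'mould mm',(m*1e3).round(1))
# button outlines, in mould frame: circle centres read off the picture (crop px/1.5), z at plate 45mm
for (u,v) in [(288,270),(186,253),(87,271)]:
    P=ray(ci,[(u/1.5,v/1.5)],[.047])[0]; print('btn',(MM.T@(P[:2]-C0)*1e3).round(1))
print(ray(ci,[(448/1.5,158/1.5),(441/1.5,399/1.5)],[.045]*2)[:, :2].round(4), [(MM.T@(q[:2]-C0)*1e3).round(1) for q in ray(ci,[(448/1.5,158/1.5),(441/1.5,399/1.5)],[.045]*2)])
E
```

```text
tipL [ 0.586  -0.1274  0.0924] tool [ -4.  166.5  10.6] mould mm [ -7.  -81.1]
tipR [ 0.5888 -0.136   0.0932] tool [  5.  165.7  11. ] mould mm [ -6.7 -90. ]
tipL2 [ 0.5858 -0.1277  0.0985] tool [ -3.8 160.4  10.3] mould mm [ -7.4 -81.2]
tipR2 [ 0.5889 -0.1357  0.1003] tool [  4.8 158.6  11.1] mould mm [ -6.5 -89.8]
b0 [ 0.5848 -0.1325  0.0501] tool [  0.6 208.8   8. ] mould mm [ -9.6 -85.6]
b0a [ 0.5773 -0.1346  0.0512] tool [6.000e-01 2.076e+02 2.000e-01] mould mm [-17.4 -85.6]
plate [ 0.5552 -0.1153  0.0443] tool [-24.  214.5 -15.8] mould mm [-33.4 -61. ]
plate2 [ 0.6185 -0.0684  0.0442] tool [-52.  214.6  57.8] mould mm [ 40.2 -33.1]
b1rim [ 0.5938 -0.0892  0.0523] tool [-38.7 206.5  28.4] mould mm [ 10.8 -46.4]
btn [  9.5 -45.2]
btn [16.8 -3.2]
btn [ 9.1 39.1]
[[ 0.6535 -0.1396]
 [ 0.5502 -0.1699]] [array([  54.6, -111.1]), array([ -53.1, -112.2])]
```

Request:
{"name": "play_rows", "arguments": {"motion": [[1, 10, 1, 0], [0, 10, 0, 0], [0, 4, 0, 0], [0, 2, 0, 0], [0, 2, 0, 0], [0, 2, 0, 0], [0, 2, 0, 0], [0, 2, 0, 0], [0, 1, 0, 0], [0, 0, 0, 0]]}}

```text
time_s: 3.2
tool_pos: [0.5784, -0.1347, 0.2237]
ee_rot: [-1.326, 1.006, -1.006]
force: [0.0, -0.6, -0.4]
finger_gap: -0.0
```

```bash
sed -i 's/C0=.*; TH/C0=np.array([.5711,-.0487]); TH/' h.py; python3 - <<'E'
from h import *
from plant import env
rep(env.get_obs(),0)
E
```

```text
t 3.2 tcp [ 0.5784 -0.1347  0.2237] tipz 0.0507 F [ 0.02 -0.63 -0.39] gap -0.0
yawz 15.64 down [ 1.e-04  1.e-04 -1.e+00] to button 0 tool mm [-0.8  0.   0.3]
```

Request:
{"name": "play_rows", "arguments": {"motion": [[0, 1, 0, 0], [0, 1, 0, 0], [0, 1, 0, 0], [0, 1, 0, 0], [0, 1, 0, 0], [0, 0.5, 0, 0], [0, 0.5, 0, 0], [0, 0, 0, 0], [0, 0, 0, 0], [0, 0, 0, 0]]}}

```text
time_s: 4.2
tool_pos: [0.5784, -0.1347, 0.2181]
ee_rot: [-1.326, 1.005, -1.006]
force: [-1.1, 0.3, 7.0]
finger_gap: 0.007
```

```bash
python3 - <<'E'
from h import *
from plant import env
rep(env.get_obs(),0)
p,d=env.snapshot("wrist")
cv2.imwrite('pics/w2.png',p[120:280,160:360,::-1].repeat(4,0).repeat(4,1))
E
```

```text
t 4.2 tcp [ 0.5784 -0.1347  0.2181] tipz 0.0451 F [-1.1   0.26  7.04] gap 0.01
yawz 15.64 down [ 4.e-04  0.e+00 -1.e+00] to button 0 tool mm [-0.8  0.   0.3]
```

View pics/w2.png

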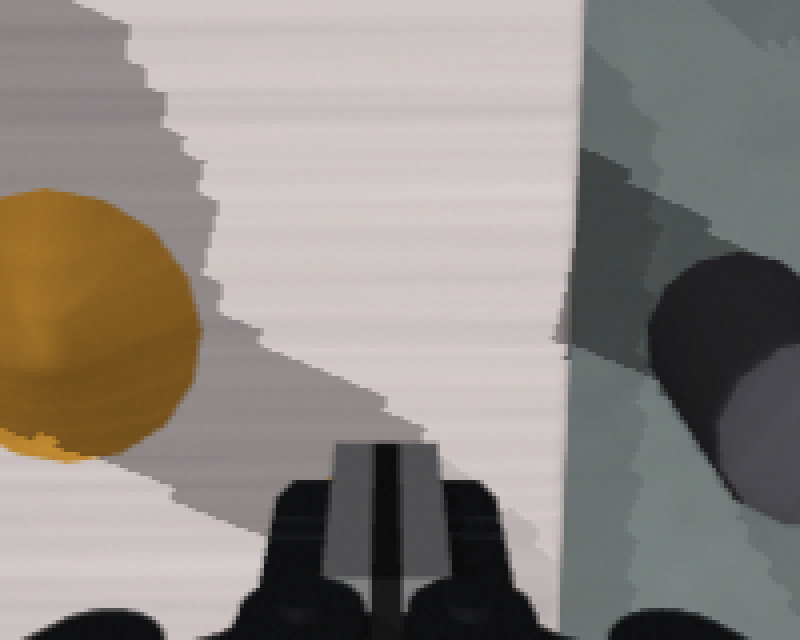

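Request:
{"name": "play_rows", "arguments": {"motion": [[0, 0.7, 0, 0], [0, 0, 0, 0], [0, -4, 0, 0], [0, -7, 0, 0], [-10, 0, 6, 0], [-12, 0, 7, 0], [-12, 0, 7, 0], [-8, 0, 4, 0], [0, 1.3, 0, 0], [0, 2, 0, 0]]}}

```text
time_s: 5.25
tool_pos: [0.5903, -0.0873, 0.2246]
ee_rot: [-1.326, 1.005, -1.005]
force: [-0.4, 1.8, 1.7]
finger_gap: -0.003
```

```bash
python3 - <<'E'
from h import *
from plant import env
rep(env.get_obs(),1)
p,d=env.snapshot("wrist")
cv2.imwrite('pics/w3.png',p[100:300,160:360,::-1].repeat(3,0).repeat(3,1))
E
```

```text
t 5.25 tcp [ 0.5903 -0.0873  0.2246] tipz 0.0516 F [-0.4   1.85  1.7 ] gap -0.0
yawz 15.7 down [ 1.e-04  2.e-04 -1.e+00] to button 1 tool mm [ 0.7 -0.   0. ]
```

View pics/w3.png

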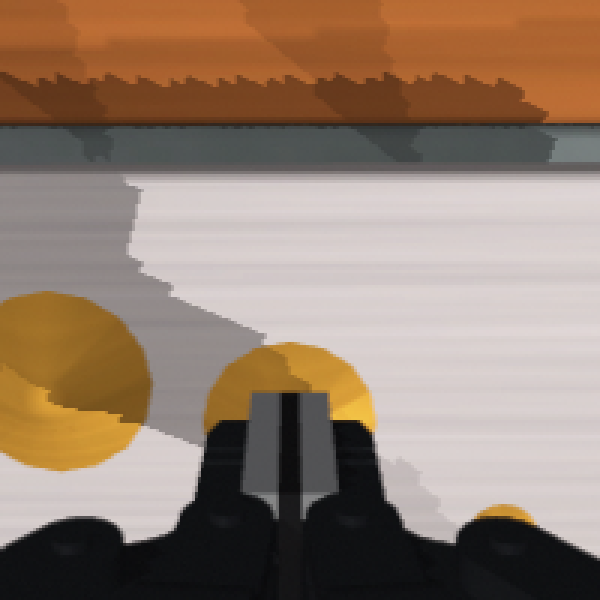

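Request:
{"name": "play_rows", "arguments": {"motion": [[0.5, 1, 0, 0], [0, 1, 0, 0], [0, 1, 0, 0], [0, 1, 0, 0], [0, 1, 0, 0], [0, 1, 0, 0], [0, 0.7, 0, 0], [0, 0.5, 0, 0], [0, 0, 0, 0], [0, 0, 0, 0]]}}

```text
time_s: 6.3
tool_pos: [0.5902, -0.0885, 0.2179]
ee_rot: [-1.326, 1.006, -1.006]
force: [-1.4, -0.2, 7.1]
finger_gap: -0.003
```

```bash
python3 - <<'E'
from h import *
from plant import env
rep(env.get_obs(),1)
E
```

```text
t 6.3 tcp [ 0.5902 -0.0885  0.2179] tipz 0.0449 F [-1.4  -0.16  7.12] gap -0.0
yawz 15.63 down [ 3.e-04 -4.e-04 -1.e+00] to button 1 tool mm [-0.5 -0.   0.4]
```

Request:
{"name": "play_rows", "arguments": {"motion": [[0, 0.5, 0, 0], [0, 0, 0, 0], [0, -4, 0, 0], [0, -7, 0, 0], [-10, 0, 2, 0], [-12, 0, 2, 0], [-12, 0, 2, 0], [-9, 0, 2, 0], [0, 1.3, 0, 0], [0, 2, 0, 0]]}}

```text
time_s: 7.3
tool_pos: [0.5864, -0.0442, 0.2246]
ee_rot: [-1.326, 1.005, -1.005]
force: [-0.8, 1.5, 2.2]
finger_gap: 0.002
```

```bash
python3 - <<'E'
from h import *
from plant import env
rep(env.get_obs(),2)
p,d=env.snapshot("wrist")
cv2.imwrite('pics/w4.png',p[100:300,160:400,::-1].repeat(3,0).repeat(3,1))
E
```

```text
t 7.3 tcp [ 0.5864 -0.0442  0.2246] tipz 0.0516 F [-0.75  1.51  2.17] gap 0.0
yawz 15.7 down [ 1.e-04  2.e-04 -1.e+00] to button 2 tool mm [ 0.2 -0.  -0. ]
```

View pics/w4.png

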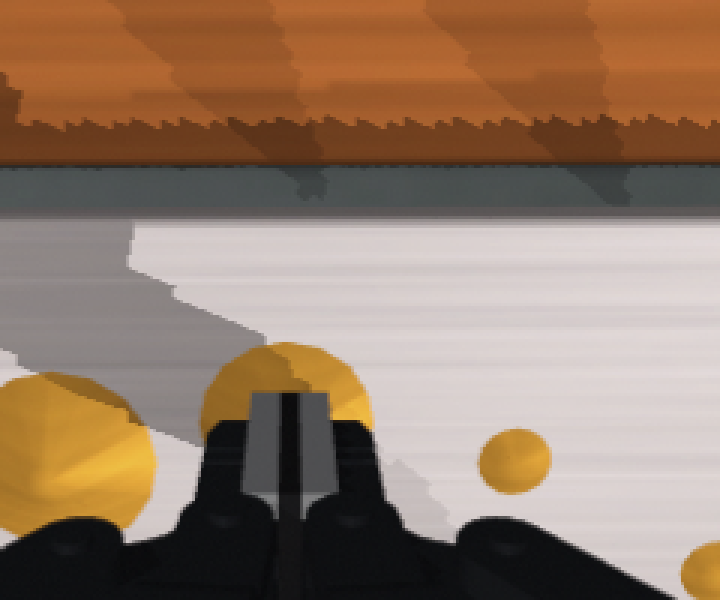

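The pressed buttons now show as small discs, at about (515,461) and (700,570) in the crop, so both are home. The fingertips are centred on button 2.

Request:
{"name": "play_rows", "arguments": {"motion": [[0, 1, 0, 0], [0, 1, 0, 0], [0, 1, 0, 0], [0, 1, 0, 0], [0, 1, 0, 0], [0, 1, 0, 0], [0, 1, 0, 0], [0, 0.5, 0, 0], [0, 0, 0, 0], [0, 0, 0, 0]]}}

```text
time_s: 8.35
tool_pos: [0.5864, -0.0449, 0.2177]
ee_rot: [-1.326, 1.005, -1.006]
force: [-1.4, 0.6, 7.9]
finger_gap: 0.003
```

```bash
python3 - <<'E'
from h import *
from plant import env
rep(env.get_obs(),2)
E
```

```text
t 8.35 tcp [ 0.5864 -0.0449  0.2177] tipz 0.0447 F [-1.43  0.62  7.93] gap 0.0
yawz 15.63 down [ 5.e-04 -2.e-04 -1.e+00] to button 2 tool mm [-0.5 -0.   0.2]
```

Next is button 3, at (-8, +43) in mould axes.

Request:
{"name": "play_rows", "arguments": {"motion": [[0, 0.3, 0, 0], [0, 0, 0, 0], [0, -4, 0, 0], [0, -7, 0, 0], [-10, 0, -2, 0], [-12, 0, -2, 0], [-12, 0, -2, 0], [-9, 0, -2, 0], [0, 1.3, 0, 0], [0, 2, 0, 0]]}}

```text
time_s: 9.35
tool_pos: [0.567, -0.005, 0.2247]
ee_rot: [-1.326, 1.005, -1.005]
force: [-0.8, 0.4, 1.8]
finger_gap: 0.003
```

```bash
python3 - <<'E'
from h import *
from plant import env
rep(env.get_obs(),3)
p,d=env.snapshot("wrist")
cv2.imwrite('pics/w5.png',p[100:300,160:400,::-1].repeat(3,0).repeat(3,1))
E
```

```text
t 9.35 tcp [ 0.567  -0.005   0.2247] tipz 0.0517 F [-0.84  0.42  1.77] gap 0.0
yawz 15.69 down [ 2.e-04  2.e-04 -1.e+00] to button 3 tool mm [ 0.2 -0.   0.1]
```

View pics/w5.png

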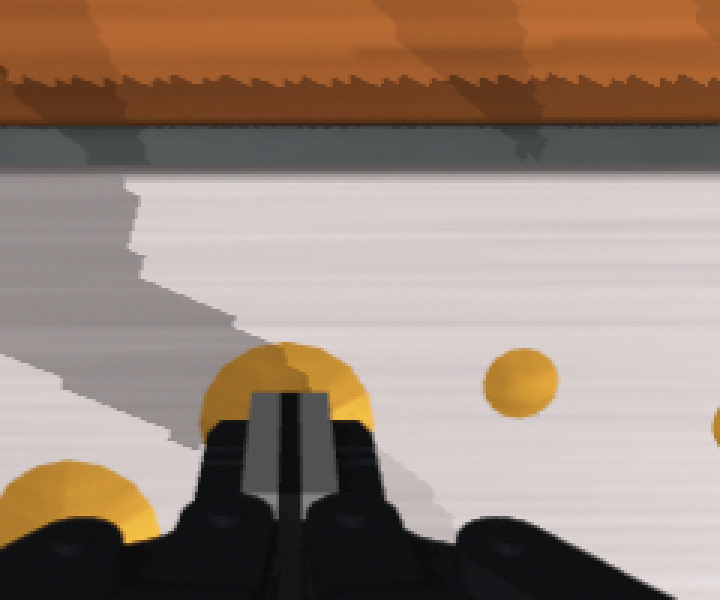

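Button 2 is home: it is a small disc at (521,382). The tips are centred on button 3.

Request:
{"name": "play_rows", "arguments": {"motion": [[0, 1, 0, 0], [0, 1, 0, 0], [0, 1, 0, 0], [0, 1, 0, 0], [0, 1, 0, 0], [0, 1, 0, 0], [0, 1, 0, 0], [0, 0.5, 0, 0], [0, 0, 0, 0], [0, 0, 0, 0]]}}

```text
time_s: 10.4
tool_pos: [0.5672, -0.0056, 0.2176]
ee_rot: [-1.326, 1.005, -1.006]
force: [-2.0, 0.3, 7.9]
finger_gap: -0.004
```

```bash
python3 - <<'E'
from h import *
from plant import env
rep(env.get_obs(),3)
E
```

```text
t 10.4 tcp [ 0.5672 -0.0056  0.2176] tipz 0.0446 F [-1.96  0.34  7.86] gap -0.0
yawz 15.63 down [ 8.e-04 -2.e-04 -1.e+00] to button 3 tool mm [-0.4 -0.   0. ]
```

Request:
{"name": "play_rows", "arguments": {"motion": [[0, 0.3, 0, 0], [0, 0, 0, 0], [0, -4, 0, 0], [0, -7, 0, 0], [-10, 0, -6, 0], [-12, 0, -7, 0], [-12, 0, -7, 0], [-7, 0, -4, 0], [0, 1.3, 0, 0], [0, 2, 0, 0]]}}

```text
time_s: 11.4
tool_pos: [0.533, 0.0278, 0.2246]
ee_rot: [-1.326, 1.005, -1.006]
force: [-1.5, 2.0, 2.2]
finger_gap: -0.002
```

```bash
python3 - <<'E'
from h import *
from plant import env
rep(env.get_obs(),4)
p,d=env.snapshot("wrist")
cv2.imwrite('pics/w6.png',p[100:300,160:400,::-1].repeat(3,0).repeat(3,1))
E
```

```text
t 11.4 tcp [0.533  0.0278 0.2246] tipz 0.0516 F [-1.45  1.96  2.15] gap -0.0
yawz 15.68 down [ 7.e-04  0.e+00 -1.e+00] to button 4 tool mm [ 0.  -0.  -0.1]
```

View pics/w6.png

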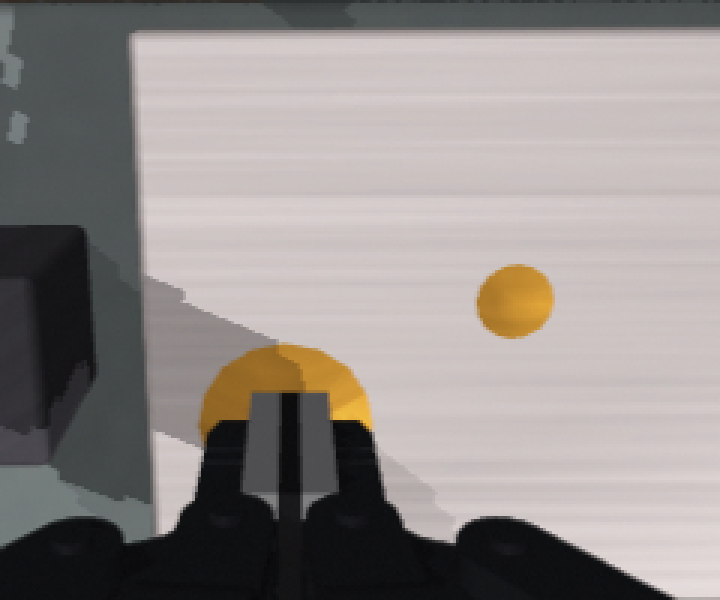

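Button 3 is home at (515,301), and the tips are centred on the last button.

Request:
{"name": "play_rows", "arguments": {"motion": [[0, 1, 0, 0], [0, 1, 0, 0], [0, 1, 0, 0], [0, 1, 0, 0], [0, 1, 0, 0], [0, 1, 0, 0], [0, 1, 0, 0], [0, 0.5, 0, 0], [0, 0.3, 0, 0], [0, 0, 0, 0]]}}

```text
time_s: 12.45
tool_pos: [0.5331, 0.0275, 0.2172]
ee_rot: [-1.325, 1.005, -1.006]
force: [-0.7, 0.9, 8.2]
finger_gap: -0.001
```

Request:
{"name": "play_rows", "arguments": {"motion": [[0, -4, 0, 0], [0, -8, 0, 0], [0, -15, 0, 0], [0, -25, 0, 0], [0, -30, -20, 0], [0, -30, -30, 0], [0, -30, -30, 0], [0, -10, -30, 0], [0, 0, -20, 0], [0, 0, 0, 0]]}}

```text
time_s: 13.45
tool_pos: [0.4055, -0.008, 0.3695]
ee_rot: [-1.326, 1.006, -1.007]
force: [-0.1, 0.2, 0.0]
finger_gap: 0.001
```

```bash
python3 - <<'E'
from h import *
from plant import env
rep(env.get_obs(),4)
p,d=env.snapshot("top")
cv2.imwrite('pics/t7.png',p[125:275,200:380,::-1].repeat(4,0).repeat(4,1))
p,d=env.snapshot("side")
cv2.imwrite('pics/s7.png',p[100:250,190:340,::-1].repeat(4,0).repeat(4,1))
E
```

```text
t 13.45 tcp [ 0.4055 -0.008   0.3695] tipz 0.1965 F [-0.08  0.15  0.02] gap 0.0
yawz 15.59 down [ 1.e-04 -4.e-04 -1.e+00] to button 4 tool mm [ -0.3  -0.  132.4]
```

View pics/t7.png

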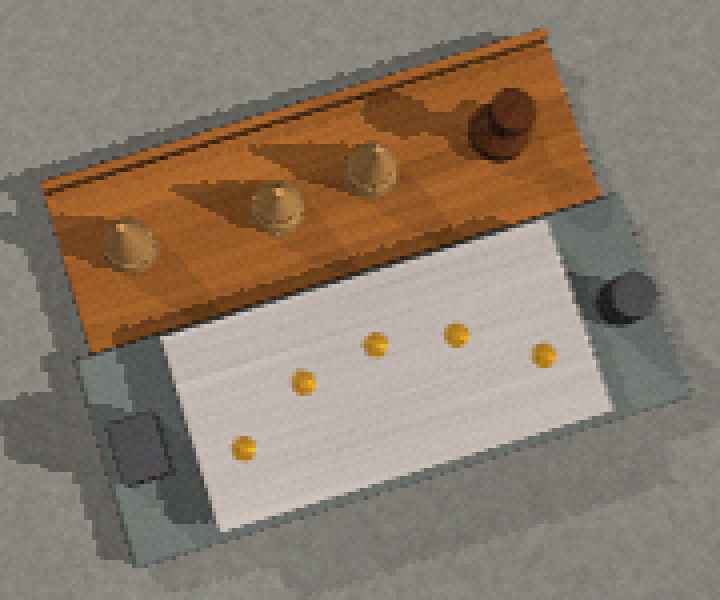

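View pics/s7.png

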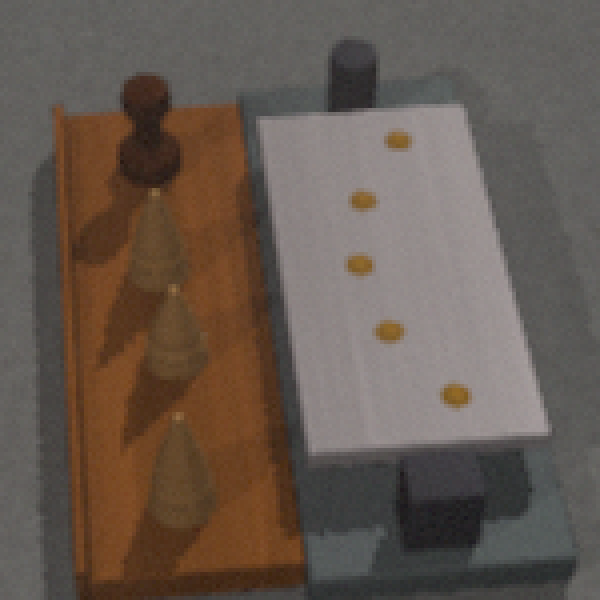

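All five buttons show as equally small discs in both views. The cones, tamper and plate corners are at the same pixels as at the start, and the hand is clear.

```bash
python3 -c "
from plant import env
env.close_job()"
```

```text
the job is handed in; nothing more can be done
```

I pressed all five knock-out buttons home in order from the round post to the square block, and handed the job in after about 13.5 s of robot time.

**How:** I used shut fingertips, one gentle press per button. Between buttons I lifted the tips only about 11 mm and moved straight to the next, so contact was broken for a moment each time. The hand stayed far below the 45 mm limit throughout.

**Press force:** I read about 7–8 N on each button. On the first four I then pressed a further 0.3–0.7 mm without another reading. By the stated spring rates that puts the plate about 2–3 mm down, well short of its stop; I could not measure the plate directly.

**Last checks:**
- **Buttons:** in the top and side pictures all five show as equal small discs, about the size expected when home.
- **Plate, cones and tamper:** all are at the same pixels as at the start, and the cones and tamper are upright.
- **Hand:** it is clear of the mould, with the tool force near zero.

**One disagreement:** the top and side cameras differed by about 3 mm along the row. The wrist camera backed the top one, so I shifted the target by about 1 mm, which the 8 mm wide button tops allowed for. No check failed.

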